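# Roll the red-capped bottle up its gutter to the end stop

## Robot

A 6-joint arm with a two-finger parallel gripper is mounted at the origin on a cart in front of the work surface, level with it; the furniture and walls round the work are solid. World frame = base frame: x ahead of the robot, y to its left, z up, the work surface at z = 0. Lengths are in m, angles in rad, forces in N, time in s.
With the tool pointing down it reaches from about 0.275 to 0.725 m from the base axis. Payload 15.9 kg.
Tool frame: the origin (TCP) lies midway between the tips of the shut fingers; the grasp point (between the pads) lies 19 mm behind it; z points along the fingers, y is the direction in which the jaws open and shut (so a half turn about z gives the same grasp; the last joint's range is limited). The gripper opens to 85 mm and grips with 20 to 120 N. Pads are 22 mm wide; open, the fingers measure 114 mm over their backs; the gripper's body (76 mm by 85 mm) begins 54 mm behind the grasp point. The pads swing forward as they close: fully open they stand 13 mm farther back than shut.
Start: joints at [1.121, 0.213, -0.034, 1.323, 0, 1.571], TCP at [0.217, 0.45, 0.231] pointing down, gripper open.
Joint ranges: [-2.98, 2.98], [-0.74, 1.72], [-1.14, 1.35], [-2.1, 2.04], [-1.57, 1.44], [-3.14, 3.14]. Speed limits (rad/s): [1.89, 1.89, 2.39, 2.57, 3.14, 3.14].

## Interface

Orientations are given as [roll, pitch, yaw] about the fixed x, y, z axes, in that order (R = Rz(yaw) Ry(pitch) Rx(roll)).
In Python, from plant import read_state, get_image, job_done, boxes_of, regions_of gives the robot as it stands. The module is installed in compiled form; this text tells all that it offers.
- The arm moves only by the tool move_arm, never from a script. Its argument "moves" is a list of rows, each a list of 2 entries, a list of its own where there are three numbers: the shift along the tool's x, y, z in mm, then the turn, a rotation vector about the tool's x, y, z in rad. In form: [[[x, y, z], [wx, wy, wz]], ...]. A call has 1 to 5 rows; each row is the pose to reach, as a shift and turn from the pose commanded when the call began, along the tool's axes at that moment; what a row does not reach only later rows make up. A row lasts 1/8 s, in which the tool goes at most 62.5 mm and 10.7 degrees, less where a joint would pass 70% of its speed; a pose out of reach is approached as far as the arm can. A call with a gripper value outside its range is refused whole. "gripper" is the finger opening in mm, from 0 to 85.4, set as the call begins (left out, the last holds). The fingers move at their own pace and stop on an object; the grip force is fixed at half the most. Time passes only in rows, so rows that repeat a pose let the fingers close. It gives the time, the measured TCP pose, the force and the opening at its end, in the units of the state.
- read_state(): the state, without advancing time (a new reading comes with each control period).
- get_image(name): name is "side" or "top" or "wrist"; returns a dict with "frame" (384x512x3 uint8, blue, green, red), "fovy" (degrees; the focal length in pixels is half the picture's height over the tangent of half this angle, whatever the lens; pixels are square), "cx", "cy" (the principal point, pixels), "pose" (4x4, takes a point from camera to world coordinates). Camera axes: x right, y down, z forward; pixel columns grow to the right and rows downward; lengths in m; the calibration is good to about 2 mm. A picture is of the moment at which its call begins. There is no depth.
- job_done(): hands the job in, once; it reports no verdict.
Trained networks look in a picture, given as the dict that the camera call returned (one of the last four; its "shot" number tells which), for a name from the list of things; names that differ only in an ending like _2 or _b are one class to them, and where a whole thing is asked for, a point or a joint stands for the part that bears it (a point fixed in the world has none). Each returns a list of dicts, best first, with "conf" (0 to 1); they miss things now and then, are a little off and sometimes report something else, mostly with a low value. They report only what shows in the picture. A call takes as long as a camera call. They do not tell look-alikes from the thing itself.
- boxes_of(thing, picture): "box" ([left, top, right, bottom] as shares, 0 to 1, of the picture: columns of its width, rows of its height, round what is visible of it).
- regions_of(thing, picture): "pixels" (384x512 bool, what is visible of it) and "box" ([left, top, right, bottom] as shares, 0 to 1, of the picture: columns of its width, rows of its height, round what is visible of it).
The state is a dict: "clock": time; "joint_pos": joint angles; "dq": joint speeds; "joint_torque": joint torques, N m; "position": TCP position; "tool_rot": TCP orientation; "ft_force": force on the tool from outside, world axes, zero at the start; "torque": the same for the moment, N m; "grip_width": opening from 0.0 (shut) to 1.0 (fully open).
Only numpy, scipy, OpenCV 4.12 (cv2) and the standard library are available. Lean on these libraries where they do the work, as an engineer would, in place of code of your own. Each camera call takes 0.05 s, during which the arm holds its last target.

## Task

On the two-lane bottle ramp, push the bottle with the red cap up its sloping gutter with your fingertips, steadily and without flicking it, over the crest until it lies against the far end stop and stays there by itself. Do not grip or lift it, leave the blue-capped bottle where it lies, disturb nothing else, and finish with the hand clear.

Things in the scene. Friction and masses are not known exactly. Their poses are not given: they have to be found in the camera images.
- ramp: Fixed two-lane bottle ramp, smooth grey deck, green walls and end stop, 237 mm long (x), 260 mm wide (y). Origin: on the bench plane, on the divider. +x points up the gutters (push direction), +y to the left lane, z up. Lane centrelines at y = +-59.5 mm; lanes 113 mm wide between 6 mm walls, tops about 18 mm above the deck. Deck 16 mm above the bench at x = -104 mm, rising evenly at 9 degrees to the crest.
- lip (a point): Top of the low lip, a round metal bar 8 mm thick across the ramp's low end, at ramp x = -100 mm, 25 mm above the bench, on the divider. Bottles rest against it; one let go before the crest rolls back to it.
- crest (a point): The crest line where it meets the divider: ramp x = +30 mm, 37 mm above the bench. Beyond it the deck falls at 9 degrees to the end stop, so a bottle past the crest rolls on to the stop by itself.
- stop (a point): On the divider, in the plane of the end stop's black rubber pads that face the lanes: ramp x = +86.5 mm, 56 mm above the bench, 28 mm above the deck there. The stop's top is 66 mm above the bench. A seated bottle has its axis at ramp x = +58.5 mm, 61 mm above the bench.
- red_bottle: Small reagent bottle with red screw cap and white body, 105 mm long, 0.15 to 0.28 kg, lying across one lane of the ramp (either one), at the start against the low lip with its cap toward the ramp's +y. Body cylinder 56 mm in diameter and 70 mm long, then the narrower cap, 37 mm in diameter. Origin: centre of its base disc; its z axis runs along the bottle to the cap.
- red_bottle_mid (a point): Point on the red-capped bottle's axis in the middle of its 70 mm long, 56 mm thick white body, 35 mm from its base: push on the body at this place along its length. At the start it is 48 mm above the bench.
- blue_bottle: The same bottle with a blue cap, lying at the low lip of the other lane; it stays there. Origin: centre of its base disc; z toward the cap.
- flask: Small clear conical flask, 50 mm wide, 70 mm high, standing on the bench left of the ramp; bystander. Origin: centre of its underside.
- beaker: Small clear beaker, 46 mm wide, 57 mm high, standing on the bench right of the ramp; bystander. Origin: centre of its underside.
- petri: Round white dish, 58 mm wide, 15 mm high, lying on the bench right of the ramp; bystander. Origin: centre of its underside.
Mind the look-alikes: they are no part of the job. What is shaped like the red_bottle but green is not meant.

How it is judged:
On the way:
1. the red-capped bottle is rolled up the slope of its gutter, resting on the deck (x of red_bottle_mid in the frame of ramp between -0.045 and 0.035 m and contact force between red_bottle and ramp above 0.2 N), for 0.1 s.
At the end, for the whole second after the job is handed in: The red-capped bottle lies at rest in its lane past the crest against the end stop (axis within 6.5 mm of the seat along the gutter, within 6 mm in height, square across the lane within 0.2 rad); the blue-capped bottle is within 15 mm of where it was (x of red_bottle_mid in the frame of ramp between 0.052 and 0.065 m and z of red_bottle_mid in the frame of ramp between 0.0551 and 0.0671 m and angle between the z axis of red_bottle and the y axis of ramp, either way round below 0.2 rad and linear speed of red_bottle below 0.02 m/s and distance of blue_bottle from where it was at the start of the episode below 0.015 m); the robot touches nothing.
It fails at once if the red-capped bottle is lifted more than about 12 mm off the deck ((x of red_bottle_mid in the frame of ramp below -0.045 m and z of red_bottle_mid in the frame of ramp above 0.0657 m) or (x of red_bottle_mid in the frame of ramp below 0 m and z of red_bottle_mid in the frame of ramp above 0.0728 m) or z of red_bottle_mid in the frame of ramp above 0.0776 m).
It fails at once if the red-capped bottle is gripped or pressed by the fingers with more than 20 N (contact force between the fingers and red_bottle above 20 N).
It fails at once if the red-capped bottle is flicked: faster than 0.5 m/s (linear speed of red_bottle above 0.5 m/s).
It fails at once if the blue-capped bottle is moved more than 20 mm (distance of blue_bottle from where it was at the start of the episode above 0.02 m).
It fails at once if the flask, the beaker or the dish is moved more than 15 mm (distance of any of flask, beaker, petri from where it was at the start of the episode above 0.015 m).
It also fails if it takes over 32 s, if anything falls off the work surface, if the arm or the gripper's body presses on something with over 40 N, if the wrist force passes 120 N, or if a joint passes its speed limit or range.

## Working session

There is one attempt and no reset: what is moved stays moved. The work goes in short steps, Python scripts to look and compute and a tool call to move; the robot and the scene stay as the last step left them, time stands still between calls to the robot, and variables do not carry over. Pictures are saved under pics/ and viewed, and the job is handed in when it is done.

Besides the shell and the picture viewer there is one more tool, called after "Emit:" in YAML: its name, and indented under it one key for each argument. move_arm: Moves the arm, as the interface text tells. Its arguments: {"type":"object","properties":{"moves":{"type":"array"},"gripper":{"type":"number"}},"required":["moves"]}

```bash
mkdir -p pics
python3 - <<'E'
from plant import *
import cv2
print(read_state())
for n in ("side","top","wrist"):
    p=get_image(n); cv2.imwrite(f"pics/{n}0.png",p["frame"]); print(n,p["fovy"],p["cx"],p["cy"],p["pose"].round(3).tolist(),p["shot"])
    for t in ("red_bottle","ramp","flask","beaker","petri"):
        print(t,[(round(b["conf"],2),[round(v*s) for v,s in zip(b["box"],(512,384,512,384))]) for b in boxes_of(t,p)])
E
```

```text
{'clock': 0.0, 'joint_pos': array([ 1.12102497e+00,  2.13396860e-01, -3.50592415e-02,  1.32352051e+00,
       -2.45639755e-05,  1.57077146e+00]), 'dq': array([ 0.00200711,  0.00076049,  0.00134195, -0.00121241, -0.00176411,
        0.00067044]), 'joint_torque': array([ 1.26072751e-03, -6.86165643e+01,  4.87119234e+01,  1.72029744e-02,
       -1.90798784e-05, -3.87141063e-05]), 'position': array([0.217234  , 0.44995339, 0.23079578]), 'tool_rot': array([-3.14041237e+00,  2.45346088e-05,  2.69184619e+00]), 'ft_force': array([-0.10268419,  0.81097626, -1.03362511]), 'torque': array([ 0.00455754, -0.01755022,  0.04290159]), 'grip_width': 1.0005436487851025}
side 52.7108886922302 252.36050202172797 192.3130186314087 [[0.939, 0.218, -0.267, 0.81], [0.345, -0.624, 0.701, -0.488], [-0.014, -0.75, -0.661, 0.624], [0.0, 0.0, 0.0, 1.0]] 1
red_bottle [(0.88, [210, 124, 248, 150]), (0.77, [280, 137, 315, 164]), (0.65, [187, 202, 222, 257]), (0.28, [187, 171, 306, 271])]
ramp [(0.58, [190, 169, 305, 273])]
flask [(0.68, [243, 148, 260, 175])]
beaker [(0.8, [253, 274, 280, 313])]
petri [(0.86, [212, 282, 241, 313])]
top 55.31395252950587 252.8278186348392 190.87512048498408 [[-0.022, -0.996, 0.089, 0.494], [-0.999, 0.024, 0.024, 0.092], [-0.026, -0.088, -0.996, 0.912], [0.0, 0.0, 0.0, 1.0]] 2
red_bottle [(0.97, [141, 234, 167, 275]), (0.77, [130, 159, 172, 190]), (0.73, [286, 192, 330, 221]), (0.31, [210, 130, 335, 249])]
ramp [(0.63, [210, 128, 336, 251])]
flask [(0.8, [188, 201, 212, 220])]
beaker [(0.93, [331, 130, 352, 152])]
petri [(0.87, [337, 159, 359, 186]), (0.44, [210, 128, 337, 251])]
wrist 64.84483209520663 253.18390918888448 194.68294152415982 [[0.435, 0.862, 0.261, 0.15], [0.9, -0.416, -0.127, 0.482], [-0.001, 0.29, -0.957, 0.374], [0.0, 0.0, 0.0, 1.0]] 3
red_bottle [(0.68, [236, 291, 276, 346])]
ramp []
flask []
beaker []
petri []
```

Run:
```python
import cv2
a=cv2.imread("pics/top0.png")[100:290,120:380]
cv2.imwrite("pics/top0c.png",cv2.resize(a,None,fx=3,fy=3,interpolation=cv2.INTER_CUBIC))
a=cv2.imread("pics/side0.png")[110:330,170:340]
cv2.imwrite("pics/side0c.png",cv2.resize(a,None,fx=2.7,fy=2.7,interpolation=cv2.INTER_CUBIC))
```

```text
(no output)
```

View pics/top0c.png

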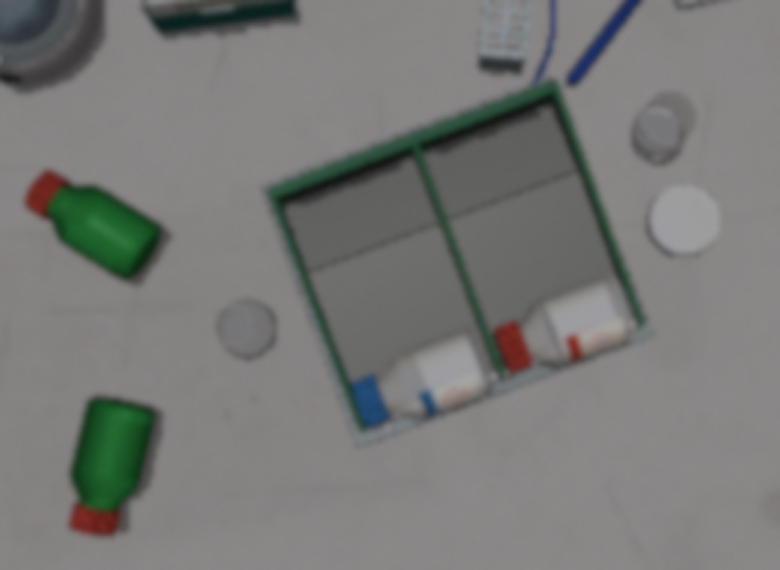

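View pics/side0c.png

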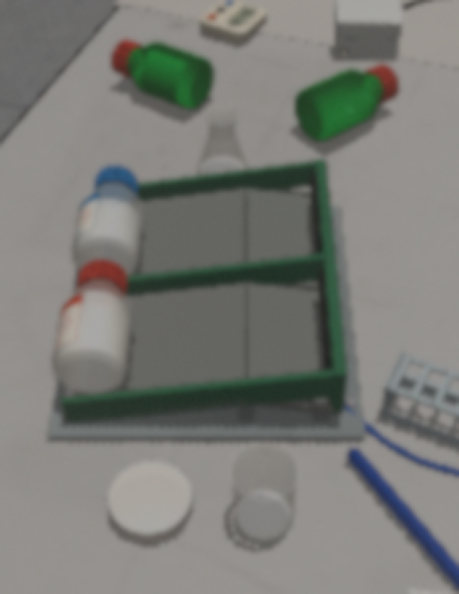

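View pics/top0.png

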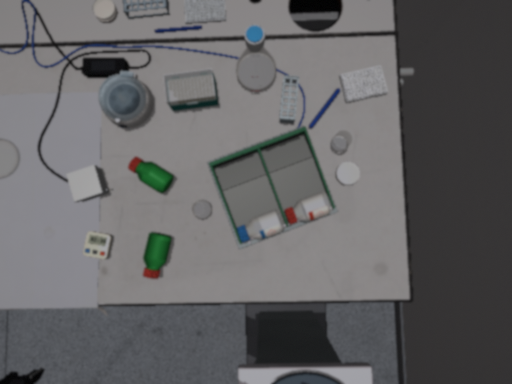

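The red-capped bottle lies in the right lane and the blue one in the left. The green bottles left of the ramp are look-alikes. Next I fit the ramp pose from picked points and check it with an overlay.

```bash
cat > h.py <<'E'
import numpy as np, cv2
from plant import *
def K(p):
    f=p["frame"].shape[0]/2/np.tan(np.radians(p["fovy"])/2)
    return f
def proj(p,X):
    T=np.linalg.inv(p["pose"]); c=np.asarray(X)@T[:3,:3].T+T[:3,3]; f=K(p)
    return np.c_[f*c[:,0]/c[:,2]+p["cx"], f*c[:,1]/c[:,2]+p["cy"]]
def r2w(q,X):
    x,y,a=q; X=np.asarray(X,float); c,s=np.cos(a),np.sin(a)
    return np.c_[x+c*X[:,0]-s*X[:,1], y+s*X[:,0]+c*X[:,1], X[:,2]]
def deck(x): return .016+(x+.104)*np.tan(np.radians(9)) if x<.03 else .0372-(x-.03)*np.tan(np.radians(9))
def overlay(p,q,name,box,s,bottles=True):
    x0,y0,x1,y1=box
    im=cv2.resize(p["frame"][y0:y1,x0:x1],None,fx=s,fy=s,interpolation=cv2.INTER_CUBIC)
    L=[]
    L.append([(.03,y,.037) for y in(.116,-.116)])
    L.append([(-.1,y,.025) for y in(.116,-.116)])
    L.append([(.0865,y,.056) for y in(.116,-.116)])
    for y in(0,.119,-.119): L.append([(x,y,deck(x)+.018) for x in(-.1,.03,.08)])
    for yb in(.0595,-.0595):
        for z,r in((-.0525,.028),(.0175,.028),(.0525,.0185)):
            L.append([(-.075+r*np.cos(t),yb+z,.048+r*np.sin(t)) for t in np.linspace(0,6.3,30)])
    for l in L:
        u=((proj(p,r2w(q,l))-[x0,y0]+.5)*s).astype(int)
        cv2.polylines(im,[u.reshape(-1,1,2)],False,(0,255,255),1)
    cv2.imwrite(name,im)
E
python3 - <<'E'
from h import *
from scipy.optimize import least_squares
t=get_image("top"); s=get_image("side")
tp=np.array([(310,270),(577,172),(443,218),(503,378)])/3+[120,100]
tX=[(.03,.116,.0372),(.03,-.116,.0372),(.03,0,.055),(-.1,0,.025)]
sp=np.array([(247,190),(247,388),(60,398)])/2.7+[170,110]
sX=[(.03,.116,.037),(.03,-.116,.037),(-.1,-.119,.035)]
def f(q): return np.r_[(proj(t,r2w(q,tX))-tp).ravel(),(proj(s,r2w(q,sX))-sp).ravel()]
r=least_squares(f,[.5,.07,.35]); print(r.x,r.fun.round(1))
q=r.x
overlay(t,q,"pics/t1.png",(195,115,350,260),5); overlay(s,q,"pics/s1.png",(170,160,320,290),5)
np.save("q.npy",q)
for n,p in(("t",t),("s",s)):
    for b in regions_of("red_bottle",p): 
        ys,xs=np.nonzero(b["pixels"]); print(n,round(b["conf"],2),xs.mean().round(1),ys.mean().round(1),len(xs))
E
```

```text
[0.58427233 0.06635306 0.33300181] [-0.8  0.7  0.6 -0.2  0.2  0.2 -1.  -1.2 -0.8 -1.  -1.1  1.9  1.1 -0.4]
t 0.93 150.7 173.9 964
t 0.8 155.3 253.3 973
t 0.73 309.0 207.6 981
s 0.97 230.8 136.4 703
s 0.88 297.1 147.2 719
s 0.7 204.7 233.0 1199
```

View pics/t1.png

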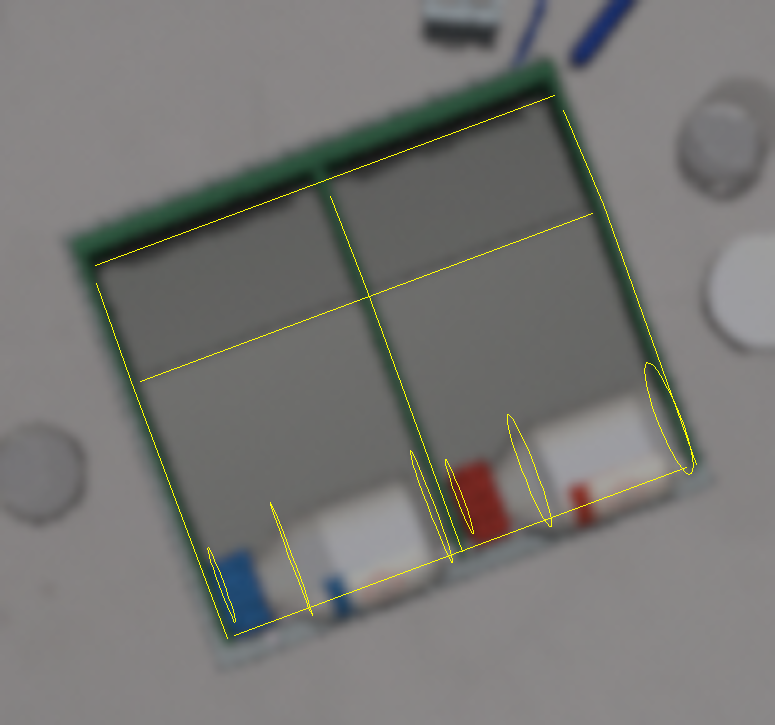

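View pics/s1.png

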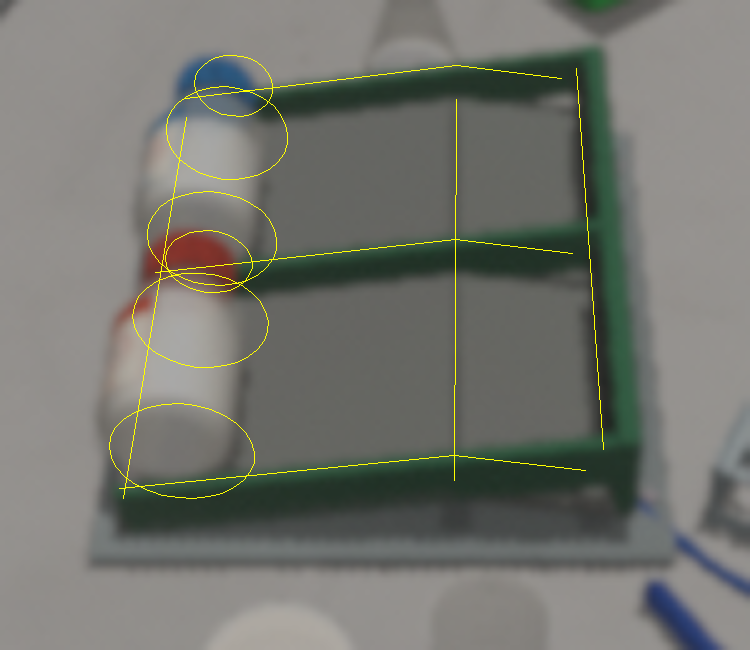

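```bash
sed -i 's/for yb in(.0595,-.0595)/for yb in(.0565,-.0625)/; s/-.075+r/-.083+r/' h.py
python3 - <<'E'
from h import *
q=np.load("q.npy")
t=get_image("top"); s=get_image("side")
overlay(t,q,"pics/t2.png",(195,115,350,260),5); overlay(s,q,"pics/s2.png",(170,160,320,290),5)
E
```

```text
(no output)
```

View pics/t2.png

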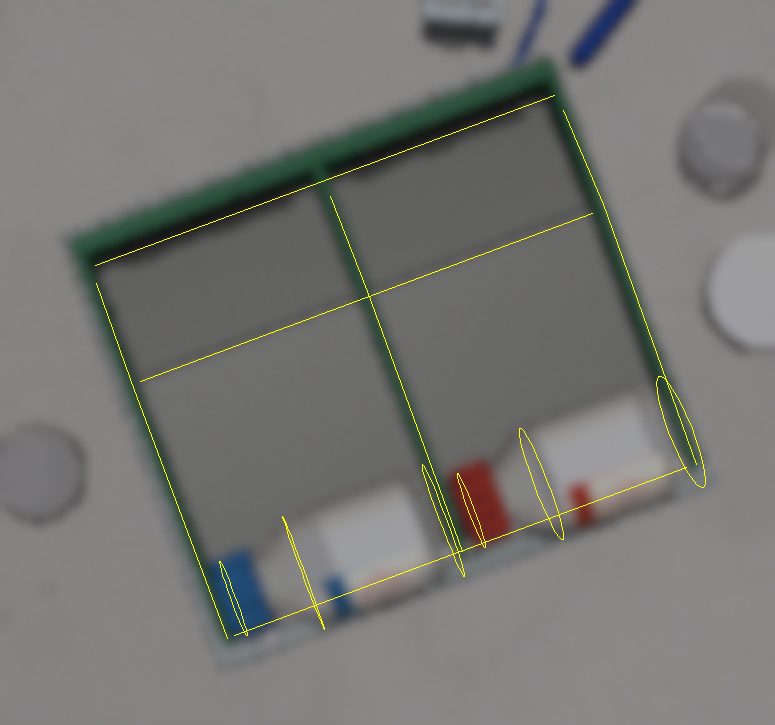

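View pics/s2.png

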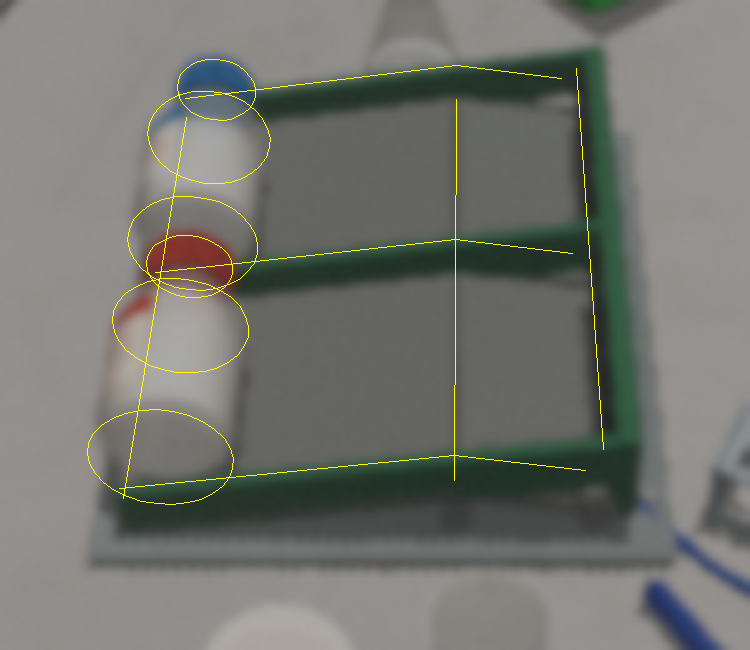

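Emit:
move_arm:
  moves:
    - [[-44,-35,0],[0,0,0.18]]
    - [[-88,-69,0],[0,0,0.36]]
    - [[-132,-104,0],[0,0,0.54]]
    - [[-176,-139,0],[0,0,0.72]]
    - [[-220,-173,0],[0,0,0.9]]
  gripper: 20

```text
clock: 1.82
position: [0.3407, 0.1972, 0.2315]
tool_rot: [3.141, -0.0, 1.786]
ft_force: [0.7, 1.0, 0.8]
grip_width: 0.238
```

```bash
cat >> h.py <<'E'
from scipy.spatial.transform import Rotation as Ro
def togo(target,yaw,down=True):
    s=read_state(); R=Ro.from_euler("xyz",s["tool_rot"])
    Rt=Ro.from_euler("xyz",[np.pi,0,yaw])
    print("clock",s["clock"].__round__(2),"pos",s["position"].round(4),"rpy",s["tool_rot"].round(3),"F",s["ft_force"].round(1),"grip",round(s["grip_width"],3))
    print("shift mm",(R.inv().apply(np.array(target)-s["position"])*1000).round(1),"turn",(R.inv()*Rt).as_rotvec().round(3))
E
python3 -c "
from h import *
togo([.4615,-.0537,.13],.333)"
```

```text
clock 1.82 pos [0.3407 0.1972 0.2315] rpy [ 3.141 -0.     1.786] F [0.7 1.  0.8] grip 0.238
shift mm [-270.9   64.3  101.5] turn [ 0.000e+00 -1.000e-03  1.453e+00]
```

Emit:
move_arm:
  moves:
    - [[-54,13,0],[0,0,0.18]]
    - [[-108,26,0],[0,0,0.36]]
    - [[-162,39,0],[0,0,0.54]]
    - [[-216,52,0],[0,0,0.72]]
    - [[-271,64,0],[0,0,0.9]]

```text
clock: 2.45
position: [0.4628, -0.0534, 0.2314]
tool_rot: [3.141, -0.0, 0.886]
ft_force: [1.3, 0.9, 0.4]
grip_width: 0.23
```

```bash
python3 -c "
from h import *
togo([.4615,-.0537,.13],.333)"
```

```text
clock 2.45 pos [ 0.4628 -0.0534  0.2314] rpy [ 3.141 -0.     0.886] F [1.3 0.9 0.4] grip 0.23
shift mm [ -1.   -0.9 101.4] turn [ 0.    -0.001  0.553]
```

Emit:
move_arm:
  moves:
    - [[0,0,30],[0,0,0.18]]
    - [[0,0,60],[0,0,0.36]]
    - [[-1,-1,101],[0,0,0.553]]
    - [[-1,-1,101],[0,0,0.553]]

```text
clock: 2.95
position: [0.4588, -0.0516, 0.1285]
tool_rot: [-3.14, 0.004, 0.339]
ft_force: [0.3, -0.1, 0.1]
grip_width: 0.232
```

```bash
python3 -c "
from h import *
togo([.4615,-.0537,.038],.333)
q=np.load('q.npy')
for n,b in (('top',(195,115,350,260)),('side',(170,120,320,290)),('wrist',(0,0,512,384))):
    p=get_image(n); overlay(p,q,'pics/%s3.png'%n,b,4 if n!='wrist' else 1.5)
"
```

```text
clock 2.95 pos [ 0.4588 -0.0516  0.1285] rpy [-3.14   0.004  0.339] F [ 0.3 -0.1  0.1] grip 0.232
shift mm [ 2.2  3.1 90.5] turn [-0.002  0.004  0.006]
```

View pics/wrist3.png

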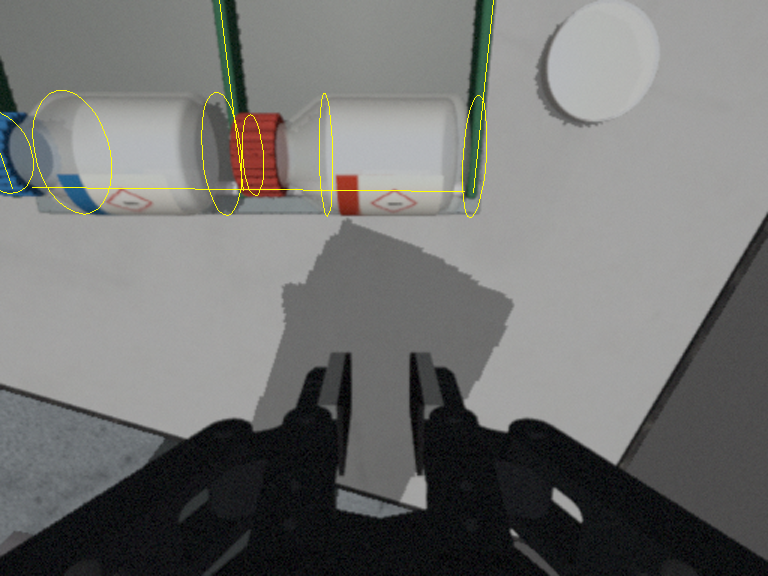

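View pics/side3.png

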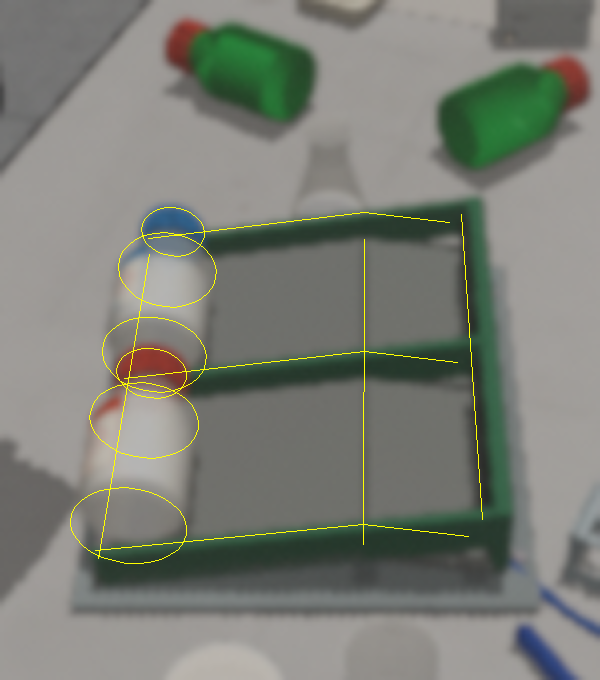

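Wrist view: the ramp model fits. The red bottle's body spans columns ~309–465 (mid ≈ 387) and the fingers are centred at ≈ 380, so a +3 mm tool-y shift centres the push. Descending behind the bottle.

Emit:
move_arm:
  moves:
    - [[1,3,45],[0,0,0.0]]
    - [[1,3,90],[0,0,0.0]]
    - [[1,3,90],[0,0,0.0]]

```text
clock: 3.48
position: [0.4616, -0.054, 0.0397]
tool_rot: [-3.14, 0.003, 0.341]
ft_force: [-0.4, 0.2, 0.6]
grip_width: 0.234
```

```bash
python3 -c "
from h import *
togo([.4615,-.0537,.040],.333)
p=get_image('side'); a=p['frame'][150:290,150:320]; cv2.imwrite('pics/side4.png',cv2.resize(a,None,fx=4,fy=4))
p=get_image('wrist'); cv2.imwrite('pics/wrist4.png',p['frame'])
"
```

```text
clock 3.48 pos [ 0.4616 -0.054   0.0397] rpy [-3.14e+00  3.00e-03  3.41e-01] F [-0.4  0.2  0.6] grip 0.234
shift mm [ 0.  -0.4 -0.3] turn [-0.001  0.003  0.008]
```

View pics/side4.png

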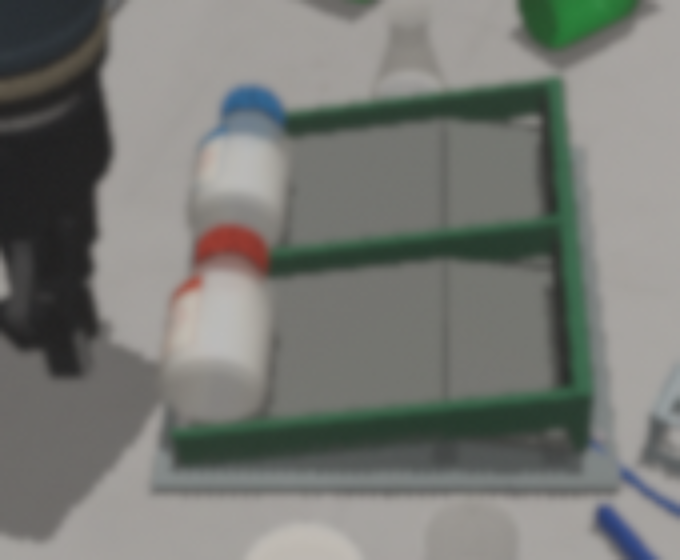

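View pics/wrist4.png

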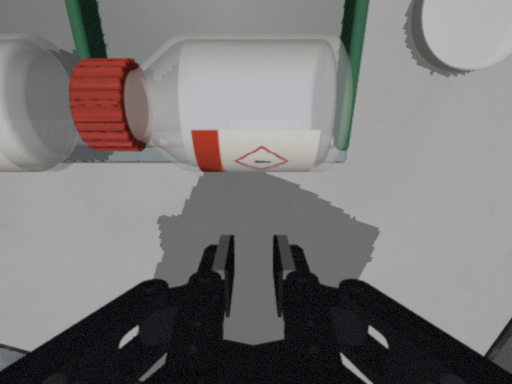

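Emit:
move_arm:
  moves:
    - [[12,0,0],[0,0,0.008]]
    - [[22,0,0],[0,0,0.008]]
    - [[29,0,0],[0,0,0.008]]
    - [[36,0,-1],[0,0,0.008]]
    - [[43,0,-2],[0,0,0.008]]

```text
clock: 4.2
position: [0.5035, -0.0398, 0.0423]
tool_rot: [-3.142, 0.0, 0.331]
ft_force: [0.1, -1.3, -0.1]
grip_width: 0.236
```

```bash
python3 -c "
from h import *
togo([.4615,-.0537,.040],.333)
p=get_image('side'); a=p['frame'][150:290,150:320]; cv2.imwrite('pics/side5.png',cv2.resize(a,None,fx=4,fy=4))
p=get_image('wrist'); cv2.imwrite('pics/wrist5.png',p['frame'])
"
```

```text
clock 4.2 pos [ 0.5035 -0.0398  0.0423] rpy [-3.142  0.     0.331] F [ 0.1 -1.3 -0.1] grip 0.236
shift mm [-44.2  -0.5   2.4] turn [-0.     0.    -0.002]
```

View pics/side5.png

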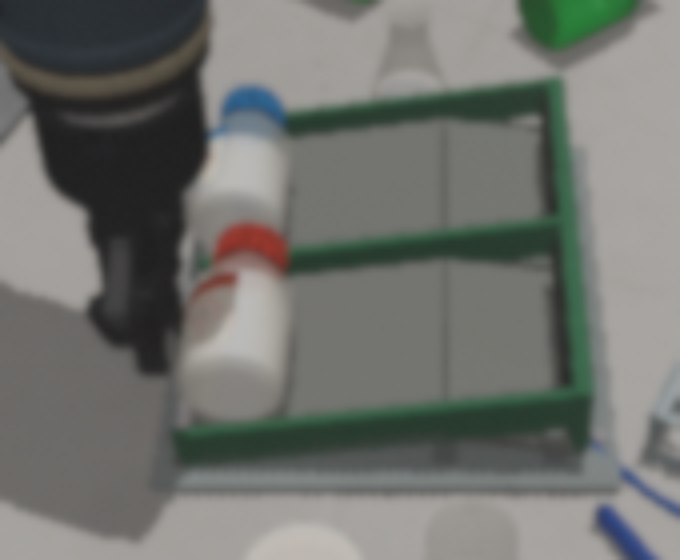

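View pics/wrist5.png

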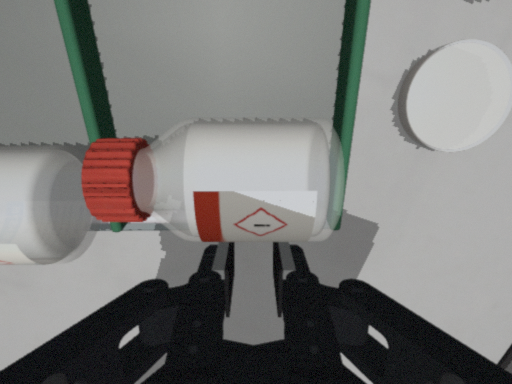

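The bottle has started rolling, stays square and is centred on the fingers. I'm continuing along the slope.

Emit:
move_arm:
  moves:
    - [[9,0,-2],[0,0,0]]
    - [[18,0,-3],[0,0,0]]
    - [[27,0,-5],[0,0,0]]
    - [[36,0,-6],[0,0,0]]
    - [[45,0,-8],[0,0,0]]

```text
clock: 4.92
position: [0.5463, -0.0251, 0.0503]
tool_rot: [-3.142, 0.0, 0.331]
ft_force: [-1.0, -0.9, 0.7]
grip_width: 0.235
```

```bash
python3 -c "
from h import *
togo([.4615,-.0537,.040],.333)
p=get_image('side'); a=p['frame'][150:290,150:320]; cv2.imwrite('pics/side6.png',cv2.resize(a,None,fx=4,fy=4))
p=get_image('wrist'); cv2.imwrite('pics/wrist6.png',p['frame'])
"
```

```text
clock 4.92 pos [ 0.5463 -0.0251  0.0503] rpy [-3.142  0.     0.331] F [-1.  -0.9  0.7] grip 0.235
shift mm [-89.5  -0.5  10.3] turn [-0.     0.    -0.002]
```

View pics/side6.png

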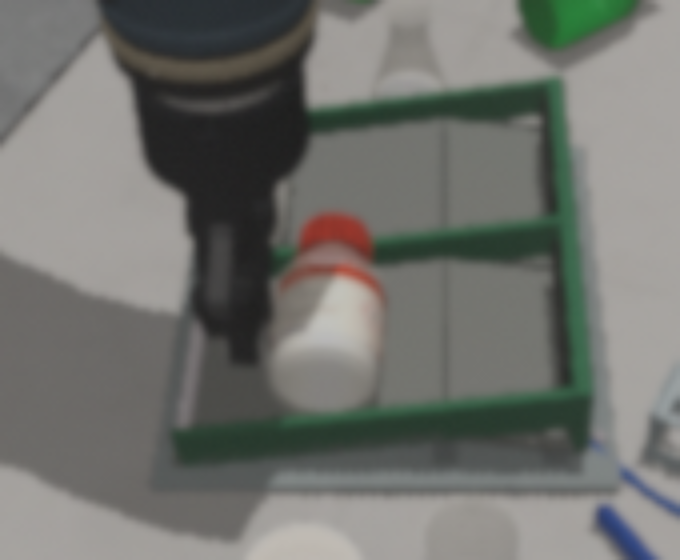

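View pics/wrist6.png

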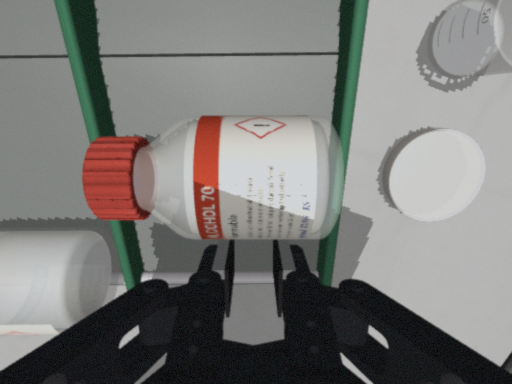

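Emit:
move_arm:
  moves:
    - [[8,0,-1],[0,0,0]]
    - [[16,0,-3],[0,0,0]]
    - [[24,0,-4],[0,0,0]]
    - [[33,0,-5],[0,0,0]]
    - [[42,0,-6],[0,0,0]]

```text
clock: 5.65
position: [0.5861, -0.0114, 0.0563]
tool_rot: [3.142, 0.0, 0.331]
ft_force: [-1.1, -1.0, 0.2]
grip_width: 0.238
```

```bash
python3 -c "
from h import *
togo([.4615,-.0537,.040],.333)
p=get_image('wrist'); cv2.imwrite('pics/wrist7.png',p['frame'])
"
```

```text
clock 5.65 pos [ 0.5861 -0.0114  0.0563] rpy [3.142 0.    0.331] F [-1.1 -1.   0.2] grip 0.238
shift mm [-131.6   -0.5   16.3] turn [ 0.     0.    -0.002]
```

View pics/wrist7.png

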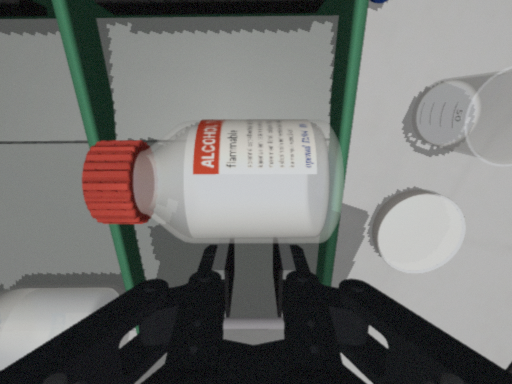

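Emit:
move_arm:
  moves:
    - [[5,0,-1],[0,0,0]]
    - [[10,0,-2],[0,0,0]]
    - [[15,0,-2],[0,0,0]]
    - [[20,0,-2],[0,0,0]]
    - [[25,0,-2],[0,0,0]]

```text
clock: 6.32
position: [0.6095, -0.0034, 0.0583]
tool_rot: [-3.142, -0.0, 0.331]
ft_force: [0.1, 0.6, 0.4]
grip_width: 0.235
```

```bash
python3 -c "
from h import *
togo([.4615,-.0537,.040],.333)
p=get_image('wrist'); cv2.imwrite('pics/wrist8.png',p['frame'])
p=get_image('side'); a=p['frame'][150:290,150:320]; cv2.imwrite('pics/side8.png',cv2.resize(a,None,fx=4,fy=4))
"
```

```text
clock 6.33 pos [ 0.6095 -0.0034  0.0583] rpy [-3.142 -0.     0.331] F [0.1 0.6 0.4] grip 0.235
shift mm [-156.3   -0.5   18.3] turn [-0.    -0.    -0.002]
```

View pics/wrist8.png

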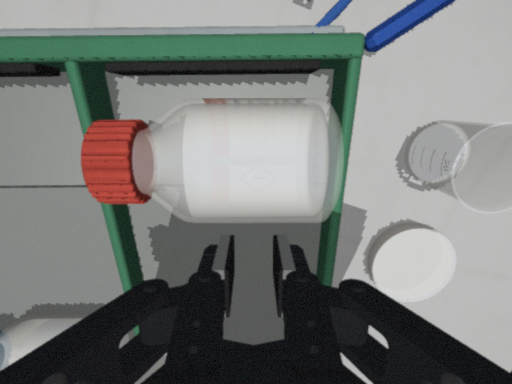

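View pics/side8.png

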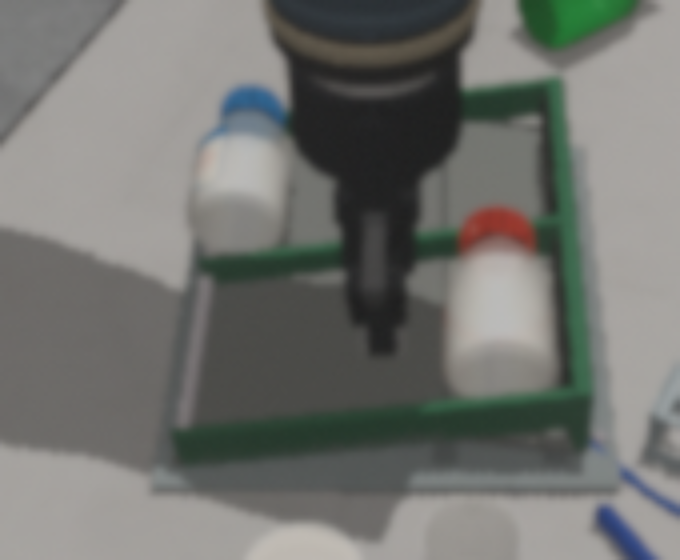

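The bottle has passed the crest and left the fingers. I hold still while it settles, with the fingers between it and the slope.

Emit:
move_arm:
  moves:
    - [[0,0,0],[0,0,0]]
    - [[0,0,0],[0,0,0]]
    - [[0,0,0],[0,0,0]]
    - [[0,0,0],[0,0,0]]
    - [[0,0,0],[0,0,0]]

```text
clock: 7.05
position: [0.6091, -0.0036, 0.0583]
tool_rot: [-3.142, -0.0, 0.331]
ft_force: [0.2, -0.4, -0.9]
grip_width: 0.235
```

```bash
python3 -c "
from h import *
togo([.4615,-.0537,.040],.333)
p=get_image('wrist'); cv2.imwrite('pics/wrist9.png',p['frame'])
"
```

```text
clock 7.05 pos [ 0.6091 -0.0036  0.0583] rpy [-3.142 -0.     0.331] F [ 0.2 -0.4 -0.9] grip 0.235
shift mm [-155.9   -0.5   18.3] turn [-0.    -0.    -0.002]
```

View pics/wrist9.png

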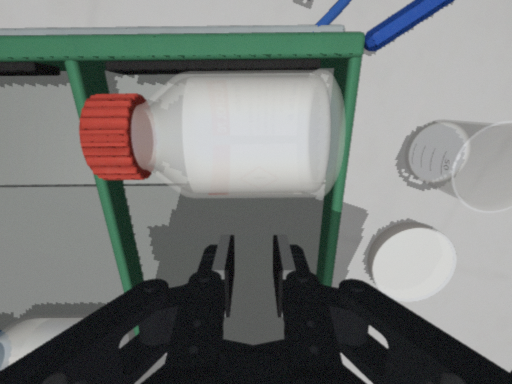

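Emit:
move_arm:
  moves:
    - [[-15,0,0],[0,0,0]]
    - [[-30,0,-30],[0,0,0]]
    - [[-50,0,-80],[0,0,0]]
    - [[-80,0,-120],[0,0,0]]
    - [[-110,0,-140],[0,0,0]]

```text
clock: 7.72
position: [0.505, -0.0395, 0.2005]
tool_rot: [3.141, -0.002, 0.331]
ft_force: [0.1, -0.5, -0.7]
grip_width: 0.227
```

```bash
sed -i 's/    for yb in(.0565,-.0625):/    for yb,xb,zb in((.0625,-.083,.048),(-.0565,.0585,.061)):/; s/(-.083+r\*np.cos(t),yb+z,.048+/(xb+r*np.cos(t),yb+z,zb+/' h.py
python3 - <<'E'
from h import *
q=np.load("q.npy")
for n,b,k in (('side',(170,150,320,290),5),('wrist',(0,0,512,384),1.5)):
    p=get_image(n); overlay(p,q,'pics/%s10.png'%n,b,k)
print(read_state()["position"],read_state()["clock"])
E
```

```text
[ 0.50431468 -0.04002435  0.20101837] 7.825
```

View pics/side10.png

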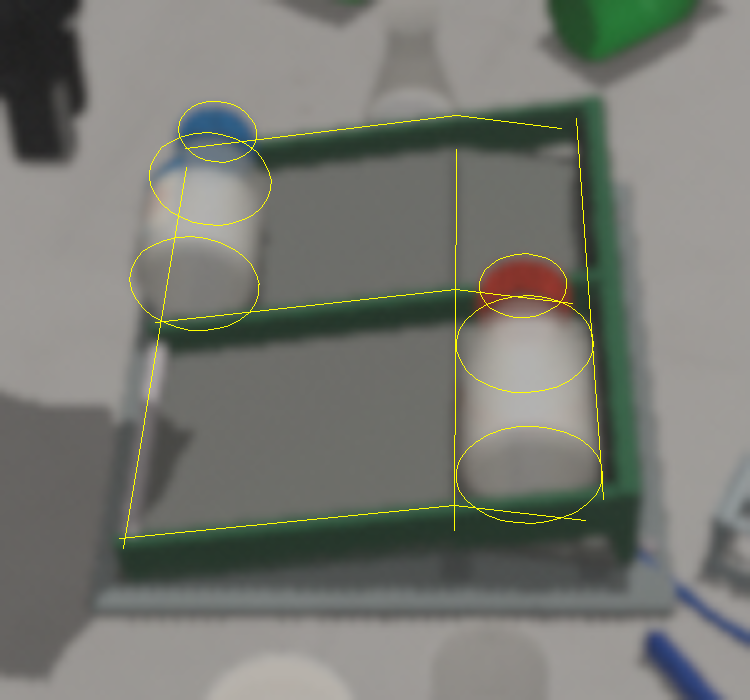

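View pics/wrist10.png

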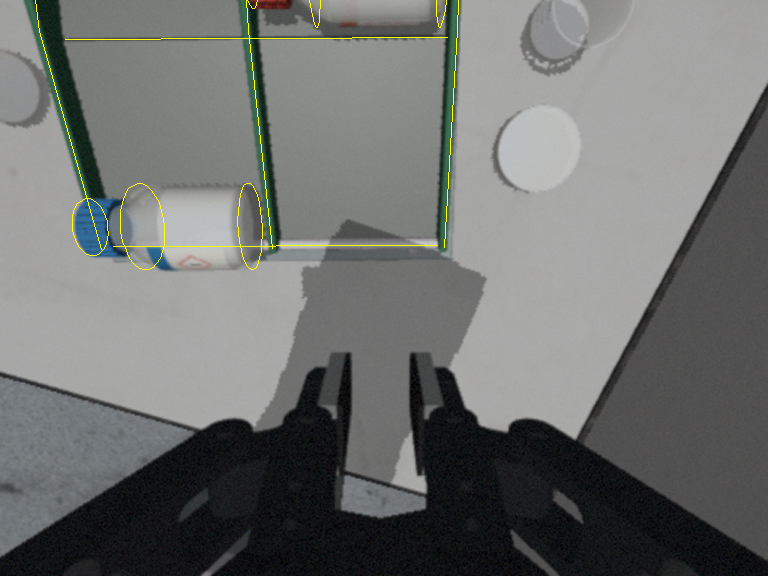

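Seen from the side, the red bottle fits the seated model at the stop, and the blue bottle is at its lip. I'll wait briefly, compare images to confirm it is at rest, then hand in.

Emit:
move_arm:
  moves:
    - [[0,0,0],[0,0,0]]
    - [[0,0,0],[0,0,0]]
    - [[0,0,0],[0,0,0]]
    - [[0,0,0],[0,0,0]]
    - [[0,0,0],[0,0,0]]

```text
clock: 8.45
position: [0.5051, -0.0392, 0.1981]
tool_rot: [-3.141, 0.0, 0.331]
ft_force: [0.7, -0.4, -0.4]
grip_width: 0.235
```

Run:
```python
from h import *
q=np.load("q.npy"); p=get_image("side"); overlay(p,q,'pics/side11.png',(170,150,320,290),5)
a=cv2.imread("pics/side10.png").astype(int); b=cv2.imread("pics/side11.png").astype(int)
d=np.abs(a-b)[230:540,440:620]; print(d.mean(),d.max())
c=get_image("top"); r=regions_of("red_bottle",c)
print([(round(x["conf"],2),(np.array(x["box"])*[512,384,512,384]).round().tolist()) for x in r], proj(c,r2w(q,[(.0585,-.074,.061)])))
print(read_state()["ft_force"])
```

```text
0.4174850657108722 3
[(0.87, [265.0, 137.0, 311.0, 162.0]), (0.84, [142.0, 233.0, 170.0, 279.0]), (0.62, [127.0, 159.0, 175.0, 192.0])] [[293.22086804 150.28939787]]
[-0.07137189 -0.19742466  0.37189908]
```

At rest and seated, so I'm handing in.

```bash
python3 -c "
from plant import *
job_done()"
```

```text
the job is handed in; nothing more can be done
```

I pushed the red-capped bottle up the right lane with the partly closed fingertips, at about 40–70 mm/s. It rolled over the crest on its own and came to rest against the far end stop. The hand then backed off and up, about 200 mm above the bench, and I handed the job in at about 8.6 s of the 32 s allowed.

**Last checks:**
- **Red bottle position:** the side view matches a bottle at the seat within about 2 mm, lying square. The top-camera detection agrees.
- **Red bottle at rest:** two side images about 0.7 s apart show no change.
- **Blue bottle:** it still lies at its lip in the side and wrist views, with no visible movement.
- **Other objects:** the flask, beaker and dish look undisturbed in the pictures, but I did not measure them.
- **Force:** the wrist reading stayed within about 2 N, which is noise level.

No check failed. The ramp fit left errors of 1–2 pixels, and my first guess of where the bottle lay across the lane was about 6 mm off; I corrected it from the wrist view before pushing.

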